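Load the sample mixer under a tripped stop

TASK

Make the mixer safe by pressing its red mushroom stop all the way down for a moment, and only then load it: lift the steel canisters out of the blue basket and seat every one of them, upright, in a drive plate of its own, turning each above the plate while pressing only lightly until its cross key drops fully home between the four dogs. Only when all canisters are seated and let go, turn the red stop head clockwise as far as it goes to reset the mixer, and leave it turned and sprung up; do not shove or tip the beaker, wash bottle or flask.

Things in the scene. Friction and masses are not known exactly. Their poses are not given: they have to be found in the camera images.
- mixer: Low white bench mixer, 210 (x) x 380 (y) x 75 mm high, fixed to the bench at a slight random yaw. Origin at the centre of its underside, z up, its front (with the stop) faces its own -x, its y runs along the row of four drive plates. Its top deck lies 75 mm above the origin.
- stop (a joint): How far the red mushroom head is pressed down, in m: 0 is up, 0.008 is fully down (end stop). A spring pushes it back up as soon as it is let go; 1 N starts it moving, about 5 N holds it fully down. At least 0.006, held for 0.2 s, counts as pressed.
- stop_turn (a joint): How far the red head has been turned clockwise seen from above, in rad: starts near 0, end stop at 1.4; beyond 1.2 counts as reset. Friction of 0.04 N m holds it where it is left; it turns freely both ways between its stops and must not be turned before the canisters are in.
- stop_top (a point): Centre of the top face of the red mushroom head, a round upright cylinder 40 mm wide and 24 mm high, its top 48 mm above the deck, with a white index mark along this point's +x (turns with the head; z up). Free space of 12 mm below the head's rim (while it is up), above a yellow collar 54 mm wide. It stands 110 mm in front of the middle of the row of drive plates.
- well1 (a point): Centre of the leftmost drive plate (mixer +y), level with the tops of its dogs, 15 mm above the deck; axes are the mixer's. On a black disc 86 mm wide stand four aluminium dogs, 20 x 20 mm, 12 mm high, leaving a cross slot: two crossing channels 14 mm wide, 12 mm deep, open-ended. Braked at an angle of its own that the readings do not give (visible from above); fits every quarter turn.
- well2 (a point): The same for the next drive plate, 92 mm further to mixer -y. Its slot, too, lies at an unknown angle of its own. A canister whose key rests on top of the dogs has its centre point 33 mm above this point; fully home, with its body down on the dogs, 23 mm above it.
- well3 (a point): The same for the third drive plate, 92 mm further to mixer -y. Its slot, too, lies at an unknown angle of its own. The key has 2 mm of play on each side in the slot, so it drops in when within about 1.5 mm of the centre and 0.08 rad of the slot's direction.
- well4 (a point): The same for the last, rightmost drive plate, 92 mm further to mixer -y; its slot lies at an unknown angle of its own.
- can1_mid (a point): Centre (33 mm above the foot) of a loose steel canister, 66 mm high, about 0.2 kg; z is its axis. From the bottom: a cross key it stands on, two bars 46 x 10 mm, 10 mm high, along this point's x and y; a round body 56 mm wide, 30 mm high; an orange cap to grip, 32 mm wide, 7 to 33 mm above this point, with a white cross on top in line with the key. Fits any plate.
- can2_mid (a point): Centre of a second canister, the same in every way. Three or four canisters are present; an absent one reads None.
- can3_mid (a point): Centre of a third canister, the same in every way; may be absent (None), like any of the four.
- can4_mid (a point): Centre of a fourth canister, the same in every way; may be absent (None).
- basket_in (a point): Centre of the inner floor of the fixed blue open basket, 226 (x) x 206 (y) x 36 mm high outside, walls and floor about 4 mm thick; axes along its sides, z up. The canisters start standing upright on this floor, their caps above the walls.
- beaker: Loose empty glass beaker, 70 mm wide, 90 mm high, beyond the mixer; origin at the centre of its underside. Leave alone.
- wash_bottle: Loose white bottle with a blue cap, 68 mm wide, 140 mm high; origin at the centre of its underside. Leave alone.
- flask: Loose amber conical flask, 76 mm wide at the foot, 110 mm high; origin at the centre of its underside. Leave alone.

How it is judged:
By the outcome, as a careful person would: the job done as asked, in the order asked, and still so for the second after the job is handed in, with the robot touching nothing.
Of can1, can2, can3, can4 only 3 to 4 are there at a start; the rules pass over those that are not, and their reading is None.
At some moment in a run one of can1, can2, can3, can4 may be knocked a few centimetres aside while the robot is not near it.
It also fails if it takes over 210 s, if anything falls off the work surface, if the arm or the gripper's body presses on something with over 40 N, if the wrist force passes 120 N, or if a joint passes its speed limit or range.

ROBOT

A 6-joint arm with a two-finger parallel gripper is mounted at the origin on the work surface. World frame = base frame: x ahead of the robot, y to its left, z up, the work surface at z = 0. Lengths are in mm, angles in rad, forces in N, time in s.
With the tool pointing down it reaches from about 350 to 875 mm from the base axis. Payload 4.2 kg.
Tool frame: the origin (TCP) lies at the very end of the fingers, on their centre line; the grasp point (between the pads) lies 19 mm behind it; z points along the fingers, y is the line along which they close (so a half turn about z gives the same grasp; the last joint's range is limited). The gripper opens to 85 mm and grips with 20 to 120 N. Pads are 22 mm wide; open, the fingers measure 114 mm over their backs; the gripper's body (76 mm by 85 mm) begins 54 mm behind the grasp point. The pads swing forward as they close: fully open they stand 13 mm farther back than shut.
Start: joints at [-0.955, 0.385, 0.008, 0, -1.194, -0.259], TCP at [218.313, -585.61, 231.312] pointing down, gripper open.
Joint ranges: [-3.14, 3.14], [-1.21, 2.06], [-1.07, 1.41], [-3.16, 2.05], [-2.99, -0.16], [-3.1, 3.1]. Speed limits (rad/s): [2.79, 2.79, 3.14, 3.14, 3.14, 3.14].

INTERFACE

Orientations are given as a unit quaternion [x, y, z, w].
In Python, from bench import arm gives the robot as it stands.
- The arm moves only by the tool servo_tool, never from a script. Its argument "rows" is a list that holds one entry, the list of rows, each a list of 7 numbers: the finger opening in mm, from 0 to 85.4, then the shift along the tool's x, y, z in mm, then the turn, a rotation vector about the tool's x, y, z in rad. A call has 1 to 10 rows; each row is the pose to reach, as a shift and turn from the pose commanded when the call began, along the tool's axes at that moment; what a row does not reach only later rows make up. A row lasts 1/8 s, in which the tool goes at most 62.5 mm and 10.7 degrees, less where a joint would pass 70% of its speed; a pose out of reach is approached as far as the arm can. A call with a gripper value outside its range is refused whole. The fingers move at their own pace and stop on an object; the grip force is fixed at half the most. Time passes only in rows, so rows that repeat a pose let the fingers close. It gives the time, the measured TCP pose, the force, the opening and the grip force at its end, in the units of the state.
- arm.read_state(): the state, without advancing time (a new reading comes with each control period).
- arm.get_image(name): name is "scene" or "side" or "wrist"; returns the picture (400x640x3 uint8, red, green, blue); there is no depth.
- arm.camera_params(name): a dict with "intrinsics" (3x3 intrinsics, pixels), "D" ([k1, k2, p1, p2, k3] as OpenCV has them; the pictures are not rectified), "R" (3x3) and "t" (3): a world point X has camera coordinates R X + t. Camera axes: x right, y down, z forward; pixel columns grow to the right and rows downward; lengths in mm; the calibration is good to about 2 mm. A picture is of the moment at which its call begins: read the wrist's pose just before it. camera_params takes no time and is no camera call; for the wrist camera it gives the pose at the moment of the call.
- arm.job_done(): hands the job in; it is judged then, once.
The state is a dict: "clock": time; "joints": joint angles; "joint_vel": joint speeds; "joint_efforts": joint torques, N m; "position": TCP position; "ee_rot": TCP orientation; "contact_force": force on the tool from outside, world axes, zero at the start; "wrist_torque": the same for the moment, N m; "gripper_width": finger opening in mm; "grasp_force": force on a finger pad.
Only numpy, scipy, OpenCV 4.12 (cv2) and the standard library are available. Lean on these libraries where they do the work, as an engineer would, in place of code of your own. Each camera call takes 0.05 s, during which the arm holds its last target. There are 200 camera calls.

## Working session

There is one attempt and no reset: what is moved stays moved. The work goes in short steps, Python scripts to look and compute and a tool call to move; the robot and the scene stay as the last step left them, time stands still between calls to the robot, and variables do not carry over. Pictures are saved under pics/ and viewed, at most 14 in all, crops included, and the job is handed in when it is done.

Besides the shell and the picture viewer there is one more tool, called after ">>>" as name([rows], argument=value, ...), one row to a line, values as JSON. servo_tool: Moves the arm, as the interface text tells. Its arguments: {"type":"object","properties":{"rows":{"type":"array"}},"required":["rows"]}

```bash
mkdir -p pics
cat > h.py <<'E'
import numpy as np, cv2, json
from bench import arm
from scipy.spatial.transform import Rotation as Rn
def look(name, png=None):
    s=arm.read_state(); p=arm.camera_params(name); im=np.array(arm.get_image(name))
    if png: cv2.imwrite('pics/'+png, im[:,:,::-1])
    return im,p,s
def ray(p,uv,z):
    K=np.array(p['intrinsics'],float);D=np.array(p['D'],float);R=np.array(p['R'],float);t=np.array(p['t'],float).ravel()
    q=cv2.undistortPoints(np.array(uv,float).reshape(-1,1,2),K,D).reshape(-1,2)
    d=np.c_[q,np.ones(len(q))]@R; c=-R.T@t
    return c+d*((z-c[2])/d[:,2])[:,None]
def proj(p,X):
    K=np.array(p['intrinsics'],float);D=np.array(p['D'],float);R=np.array(p['R'],float);t=np.array(p['t'],float).ravel()
    return cv2.projectPoints(np.array(X,float).reshape(-1,3),cv2.Rodrigues(R)[0],t,K,D)[0].reshape(-1,2)
def totool(s,X):
    return Rn.from_quat(s['ee_rot']).inv().apply(np.array(X)-np.array(s['position']))
def blobs(mask,amin=30):
    n,l,st,c=cv2.connectedComponentsWithStats(mask.astype(np.uint8))
    return [(st[i,4],c[i].round(1).tolist(),st[i,:4].tolist()) for i in range(1,n) if st[i,4]>=amin]
E
python3 - <<'E'
from h import *
ims=[]
for n in ['scene','side','wrist']:
    im,p,s=look(n,n+'0.png'); R=np.array(p['R']);print(n,(-R.T@np.array(p['t']).ravel()).round(0),R[2].round(2),np.array(p['intrinsics'])[0,0], p['D'])
print({k:np.round(v,3).tolist() for k,v in s.items()})
print(Rn.from_quat(s['ee_rot']).as_matrix().round(3))
E
```

```text
scene [1018.  718. 1045.] [-0.33 -0.61 -0.72] 390.9642215201911 [-0.05101399  0.          0.          0.          0.        ]
side [  27.  578. 1136.] [ 0.43 -0.48 -0.77] 514.7160136001663 [0.00164539 0.         0.         0.         0.        ]
wrist [ 153. -610.  373.] [ 0.25  0.1  -0.96] 325.97565257777336 [-0.03685356  0.          0.          0.          0.        ]
{'clock': 0.1, 'joints': [-0.955, 0.386, 0.007, -0.0, -1.194, -0.259], 'joint_vel': [0.0, -0.001, 0.005, 0.001, -0.0, 0.0], 'joint_efforts': [-0.0, -39.332, 18.893, 4.198, -0.003, 0.0], 'position': [218.119, -585.136, 230.304], 'ee_rot': [-0.177, 0.984, 0.001, -0.0], 'contact_force': [-0.138, 0.331, -0.598], 'wrist_torque': [0.018, -0.004, 0.006], 'grasp_force': 0.0, 'gripper_width': 85.321}
[[-0.937 -0.349 -0.001]
 [-0.349  0.937  0.002]
 [ 0.     0.002 -1.   ]]
```

View pics/scene0.png

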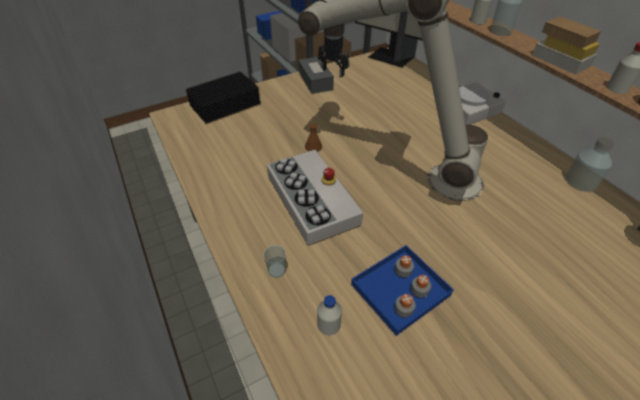

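View pics/wrist0.png

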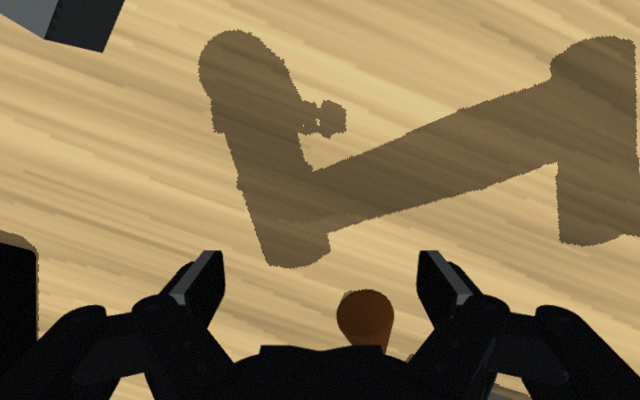

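The scene picture shows the mixer around (313,195) with the red stop at (329,175). The blue basket at (402,288) holds three canisters, with caps at (405,263), (422,285) and (406,303). The flask is at (313,140), the beaker at (276,262) and the bottle at (330,315). The wrist picture shows the flask close to the gripper.

Run:
```python
from h import *
for n in ['scene','side']:
    im,p,s=look(n); h=cv2.cvtColor(im,cv2.COLOR_RGB2HSV)
    H,S,V=[h[...,i].astype(int) for i in range(3)]
    red=((H<5)|(H>174))&(S>170)&(V>80)
    for b in blobs(red,25): print(n,'red',b,ray(p,[b[1]],115).round(0))
    org=(H>=5)&(H<=13)&(S>130)&(V>140)
    for b in blobs(org,20): print(n,'org',b,ray(p,[b[1]],60).round(0))
    blu=(H>105)&(H<125)&(S>150)&(V>50)
    for b in blobs(blu,100): print(n,'blue',b,ray(p,[b[1]],20).round(0))
    blk=(V<45)&(S<120)
    for b in blobs(blk,60): print(n,'blk',b,ray(p,[b[1]],85).round(0))
```

```text
scene red (np.int32(40), [329.4, 172.8], [325, 169, 9, 8]) [[ 474. -174.  115.]]
scene blue (np.int32(109), [297.8, 4.3], [292, 0, 12, 12]) [[ -324. -1985.    20.]]
scene blue (np.int32(262), [264.2, 24.6], [257, 12, 22, 27]) [[   43. -1760.    20.]]
scene blue (np.int32(3345), [397.8, 289.5], [353, 247, 99, 87]) [[505. 289.  20.]]
scene blk (np.int32(2577), [224.8, 91.2], [186, 0, 74, 123]) [[ 594. -954.   85.]]
scene blk (np.int32(486), [423.5, 8.3], [409, 0, 32, 20]) [[ -939. -1327.    85.]]
scene blk (np.int32(1327), [393.4, 44.2], [355, 11, 68, 56]) [[-416. -970.   85.]]
scene blk (np.int32(371), [308.4, 34.4], [298, 19, 21, 39]) [[  -62. -1330.    85.]]
scene blk (np.int32(69), [428.2, 22.2], [418, 18, 23, 8]) [[ -806. -1124.    85.]]
scene blk (np.int32(822), [333.0, 47.3], [318, 24, 31, 52]) [[  -97. -1105.    85.]]
scene blk (np.int32(103), [304.8, 76.1], [299, 64, 13, 26]) [[ 195. -891.   85.]]
scene blk (np.int32(326), [454.8, 178.0], [442, 167, 30, 20]) [[73. 45. 85.]]
scene blk (np.int32(82), [303.2, 200.1], [295, 190, 19, 16]) [[ 606. -126.   85.]]
side red (np.int32(11
[... 496 characters left out ...]
), [608.7, 142.3], [583, 123, 57, 39]) [[ 108. -785.   85.]]
side blk (np.int32(204), [381.9, 157.9], [368, 146, 29, 21]) [[ 568. -307.   85.]]
side blk (np.int32(230), [360.6, 174.7], [346, 162, 30, 23]) [[ 574. -217.   85.]]
side blk (np.int32(243), [338.0, 192.7], [323, 180, 31, 24]) [[ 580. -126.   85.]]
side blk (np.int32(284), [314.5, 211.6], [299, 198, 32, 25]) [[585. -37.  85.]]
side blk (np.int32(112), [367.7, 238.8], [356, 226, 24, 27]) [[428. -58.  85.]]
side blk (np.int32(389), [441.5, 343.7], [435, 316, 13, 56]) [[141.  57.  85.]]
side blk (np.int32(60), [496.8, 349.3], [494, 322, 5, 55]) [[45. -9. 85.]]
side blk (np.int32(84), [505.7, 389.2], [491, 380, 40, 17]) [[-9. 55. 85.]]
```

View pics/side0.png

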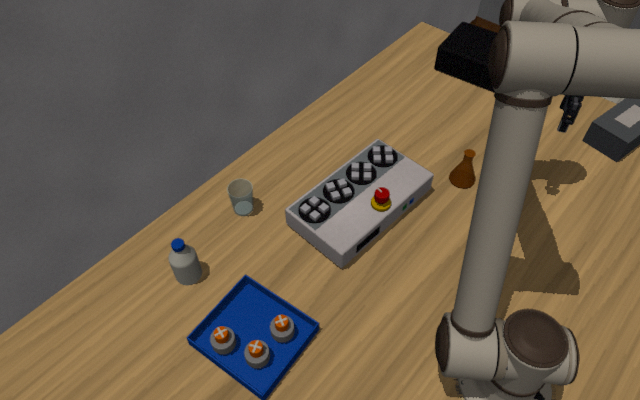

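The side view shows four plates along (314,211) to (382,158) and the red stop at (382,193). The three caps are at about (282,323), (257,348) and (221,334). I'm moving above the mixer for a closer look.

>>> servo_tool([
  [[85, -100, 60, -40, 0, 0, 0.1], [85, -465, 268, -40, 0, 0, 0.357], [85, -465, 268, -40, 0, 0, 0.357], [85, -465, 268, -40, 0, 0, 0.357], [85, -465, 268, -40, 0, 0, 0.357], [85, -465, 268, -40, 0, 0, 0.357], [85, -465, 268, -40, 0, 0, 0.357], [85, -465, 268, -40, 0, 0, 0.357], [85, -465, 268, -40, 0, 0, 0.357], [85, -465, 268, -40, 0, 0, 0.357]],
])

```text
clock: 1.5
position: [562.0, -169.7, 270.7]
ee_rot: [-0.002, 1.0, 0.0, -0.0]
contact_force: [-0.3, -1.2, -0.2]
gripper_width: 85.0
grasp_force: 0.0
```

>>> servo_tool([
  [[85, 0, 0, 0, 0, 0, 0], [85, 0, 0, 0, 0, 0, 0], [85, 0, 0, 0, 0, 0, 0]],
])

```text
clock: 1.88
position: [559.8, -173.1, 271.5]
ee_rot: [0.001, 1.0, -0.0, 0.0]
contact_force: [-0.1, -0.0, -0.5]
gripper_width: 85.1
grasp_force: 0.0
```

Run:
```python
from h import *
im,p,s=look('wrist','w1.png'); print(np.round(s['position'],1),Rn.from_quat(s['ee_rot']).as_matrix().round(3).tolist())
print(proj(p,[[577,-172,90],[585,-37,90],[467,-165,123]]))
```

```text
[ 559.8 -173.1  271.5] [[-1.0, 0.002, 0.0], [0.002, 1.0, -0.0], [-0.0, -0.0, -1.0]]
[[321.32191305 193.42151602]
 [450.72199517 200.80809409]
 [329.76187595  77.84360395]]
```

View pics/w1.png

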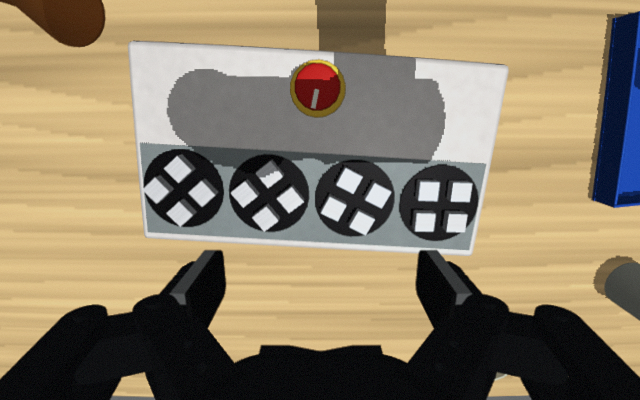

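The wrist view shows the stop head at (317,88), with its index mark pointing to (315,100). The four plates are at (439,203), (355,198), (269,193) and (183,188), with well1 at the right because +y runs to the right in the picture.

```bash
cat >> h.py <<'E'
def wells(im,p,guess=None):
    """dark disc ellipse fit at z=78 and dog tops at z=90 -> list of (disc centre, dog centre, slot angle mod 90deg)"""
    h=cv2.cvtColor(im,cv2.COLOR_RGB2HSV);V=h[...,2].astype(int)
    out=[]
    for g in guess:
        c=proj(p,[[g[0],g[1],84]])[0]; e=proj(p,[[g[0],g[1]+43,84]])[0]; r=np.hypot(*(e-c))
        yy,xx=np.mgrid[:400,:640]; near=np.hypot(xx-c[0],yy-c[1])<r*0.98
        loc=V[near]; th,_=cv2.threshold(loc.astype(np.uint8),0,255,cv2.THRESH_OTSU)
        thb=max(th,90)
        m=((V>thb)&near).astype(np.uint8)
        cs,_=cv2.findContours(m,cv2.RETR_EXTERNAL,cv2.CHAIN_APPROX_NONE)
        cs=[k for k in cs if cv2.contourArea(k)>0.04*r*r]
        ps=[];an=[]
        for k in cs:
            w=ray(p,k.reshape(-1,2),90)[:,:2].astype(np.float32)
            (cx,cy),(a,b),t=cv2.minAreaRect(w)
            if 15<a<26 and 15<b<26 : ps.append((cx,cy)); an.append(t)
        ps=np.array(ps); 
        if len(ps)<3: out.append((len(cs),ps)); continue
        ctr=ps.mean(0) if len(ps)==4 else None
        if len(ps)==3:
            d=[np.hypot(*(ps[i]-ps[j])) for i,j in((0,1),(0,2),(1,2))]; i,j=((0,1),(0,2),(1,2))[int(np.argmax(d))]; ctr=(ps[i]+ps[j])/2
        d=ps-ctr; a=np.arctan2(d[:,1],d[:,0])-np.pi/4
        ang=np.angle(np.mean(np.exp(4j*a)))/4
        out.append((len(ps),ctr.round(1).tolist(),round(float(ang),3),np.hypot(*d.T).round(1).tolist(),np.round(an,0).tolist()))
    return out
E
python3 - <<'E'
from h import *
im=cv2.imread('pics/w1.png')[:,:,::-1].copy(); p=arm.camera_params('wrist')
for w in wells(im,p,[(585,-37),(580,-126),(574,-217),(568,-307)]): print(w)
h=cv2.cvtColor(im,cv2.COLOR_RGB2HSV);H,S,V=[h[...,i].astype(int) for i in range(3)]
for b in blobs(((H<5)|(H>174))&(S>170)&(V>60),100): print(b,ray(p,[b[1]],123),ray(p,[b[1]],115))
E
```

```text
(3, [591.9, -44.5], -0.021, [24.1, 24.1, 24.1], [90.0, 89.0, 89.0])
(4, [586.5, -136.5], -0.48, [24.0, 24.0, 24.0, 24.1], [62.0, 63.0, 63.0, 62.0])
(4, [580.9, -228.1], 0.653, [23.9, 23.8, 23.9, 23.6], [39.0, 38.0, 37.0, 37.0])
(4, [575.3, -320.0], 0.707, [24.2, 24.0, 23.4, 23.8], [40.0, 40.0, 41.0, 42.0])
(np.int32(1482), [317.0, 85.1], [295, 64, 44, 46]) [[ 472.96642956 -175.70546951  123.        ]] [[ 472.49590024 -175.78382907  115.        ]]
```

>>> servo_tool([
  [[0, 86, -2.5, 0, 0, 0, 0], [0, 86, -2.5, 0, 0, 0, 0], [0, 86, -2.5, 130, 0, 0, 0], [0, 86, -2.5, 130, 0, 0, 0], [0, 86, -2.5, 130, 0, 0, 0], [0, 86, -2.5, 130, 0, 0, 0], [0, 86, -2.5, 130, 0, 0, 0]],
])

```text
clock: 2.8
position: [476.5, -174.9, 144.0]
ee_rot: [-0.0, 1.0, -0.0, 0.003]
contact_force: [0.7, 0.3, 0.2]
gripper_width: -0.1
grasp_force: 0.0
```

>>> servo_tool([
  [[0, 0, 0, 10, 0, 0, 0], [0, 0, 0, 18, 0, 0, 0], [0, 0, 0, 23, 0, 0, 0], [0, 0, 0, 26, 0, 0, 0], [0, 0, 0, 26.5, 0, 0, 0], [0, 0, 0, 26.5, 0, 0, 0], [0, 0, 0, 26.5, 0, 0, 0], [0, 0, 0, 26.5, 0, 0, 0]],
])

```text
clock: 3.8
position: [474.5, -174.6, 115.1]
ee_rot: [0.0, 1.0, -0.0, 0.0]
contact_force: [-2.0, 1.4, 4.6]
gripper_width: -0.3
grasp_force: 2.6
```

>>> servo_tool([
  [[0, 0, 0, 1, 0, 0, 0], [0, 0, 0, 2, 0, 0, 0], [0, 0, 0, 2, 0, 0, 0], [0, 0, 0, 2, 0, 0, 0], [0, 0, 0, 2, 0, 0, 0]],
])

```text
clock: 4.42
position: [474.7, -174.6, 114.7]
ee_rot: [-0.0, 1.0, -0.0, 0.0]
contact_force: [-4.3, 3.9, 15.0]
gripper_width: -0.0
grasp_force: 7.6
```

>>> servo_tool([
  [[0, 0, 0, -60, 0, 0, 0], [40, 0, 0, -120, 0, 0, 0], [85, -10, 100, -150, 0, 0, 0], [85, -10, 460, -150, 0, 0, 0], [85, -10, 460, -150, 0, 0, 0], [85, -10, 460, -150, 0, 0, 0], [85, -10, 460, -150, 0, 0, 0], [85, -10, 460, -150, 0, 0, 0], [85, -10, 460, -150, 0, 0, 0], [85, -10, 460, -150, 0, 0, 0]],
])

```text
clock: 5.68
position: [484.1, 288.3, 261.6]
ee_rot: [-0.001, 1.0, -0.0, -0.001]
contact_force: [0.1, -0.9, 0.0]
gripper_width: 84.9
grasp_force: 0.0
```

>>> servo_tool([
  [[85, -10, 0, 0, 0, 0, 0], [85, -10, 0, 0, 0, 0, 0], [85, -10, 0, 0, 0, 0, 0], [85, -10, 0, 0, 0, 0, 0]],
])

```text
clock: 6.18
position: [494.6, 284.4, 263.1]
ee_rot: [0.001, 1.0, 0.0, 0.0]
contact_force: [0.7, -0.2, -0.5]
gripper_width: 84.9
grasp_force: 0.0
```

```bash
cat >> h.py <<'E'
ZC=70.0 # cap top height in basket (66+4)
def caps(im,p,z=ZC):
    h=cv2.cvtColor(im,cv2.COLOR_RGB2HSV);H,S,V=[h[...,i].astype(int) for i in range(3)]
    org=((H>=3)&(H<=18)&(S>140)&(V>110)).astype(np.uint8)
    m=cv2.morphologyEx(org,cv2.MORPH_CLOSE,np.ones((9,9)))
    n,l,st,c=cv2.connectedComponentsWithStats(m); out=[]
    for i in range(1,n):
        if st[i,4]<200: continue
        # white cross pixels inside the blob
        w=(l==i)&(S<110)&(V>150); ys,xs=np.nonzero(w)
        if len(xs)<15: out.append((st[i,4],c[i].tolist())); continue
        W=ray(p,np.c_[xs,ys],z)[:,:2]; bb=(W.max(0)+W.min(0))/2; ctr=W.mean(0)
        d=W-ctr; r=np.hypot(*d.T); a=np.arctan2(d[:,1],d[:,0]); k=r>5
        ang=np.angle(np.mean(np.exp(4j*a[k])*r[k]))/4
        out.append((st[i,4],c[i].round(0).tolist(),ctr.round(1).tolist(),round(float(ang),3),round(float(r.max()),1)))
    return out
E
python3 - <<'E'
from h import *
im,p,s=look('wrist','w2.png'); print(np.round(s['position'],1),np.round(s['ee_rot'],3))
for c in caps(im,p): print(c)
E
```

```text
[494.6 284.4 263.1] [0.001 1.    0.    0.   ]
(np.int32(644), [354.0, 124.0], [443.0, 319.0], 0.442, 14.5)
(np.int32(713), [274.8835904628331, 124.06732117812062])
(np.int32(600), [378.0, 201.0], [524.4, 347.0], -0.271, 13.9)
```

View pics/w2.png

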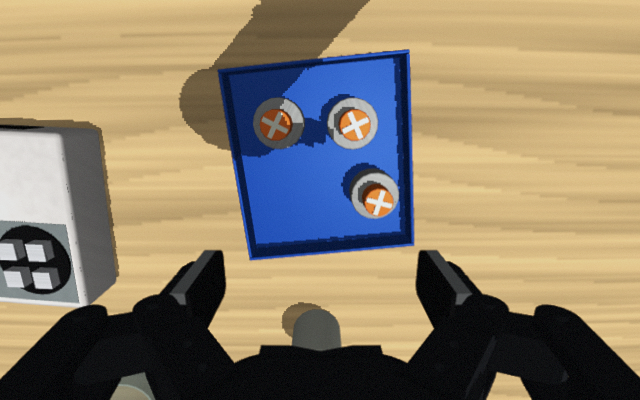

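The wrist view shows three caps: A at (354,124), B at (275,124) in shade, and C at (378,201). The basket spans (218–413, 50–258) and there is clearance around A. I'll grasp A.

>>> servo_tool([
  [[60, 51.5, 34.5, 60, 0, 0, 0], [60, 51.5, 34.5, 120, 0, 0, 0], [60, 51.5, 34.5, 170, 0, 0, 0], [60, 51.5, 34.5, 195, 0, 0, 0], [60, 51.5, 34.5, 205, 0, 0, 0], [60, 51.5, 34.5, 212, 0, 0, 0], [60, 51.5, 34.5, 212, 0, 0, 0], [60, 51.5, 34.5, 212, 0, 0, 0], [60, 51.5, 34.5, 212, 0, 0, 0]],
])

```text
clock: 7.35
position: [443.4, 320.3, 51.7]
ee_rot: [0.0, 1.0, 0.001, 0.001]
contact_force: [-0.8, 0.5, -0.6]
gripper_width: 59.7
grasp_force: 0.0
```

Run:
```python
from h import *
im=cv2.imread('pics/w2.png')[:,:,::-1].copy(); h=cv2.cvtColor(im,cv2.COLOR_RGB2HSV); print(h[114:136:3,264:288:3].tolist())
im,p,s=look('wrist','w3.png'); print(np.round(s['position'],1),np.round(s['ee_rot'],3))
for c in caps(im,p): print(c)
```

```text
[[[10, 201, 122], [11, 211, 127], [11, 202, 129], [11, 209, 127], [10, 181, 128], [40, 18, 129], [18, 55, 212], [12, 204, 194]], [[16, 56, 118], [11, 200, 126], [10, 206, 129], [10, 208, 126], [30, 21, 124], [36, 20, 127], [10, 199, 128], [14, 191, 226]], [[36, 20, 127], [37, 18, 129], [14, 86, 128], [9, 191, 127], [34, 16, 128], [21, 32, 126], [11, 208, 129], [14, 191, 204]], [[11, 163, 127], [24, 28, 126], [45, 27, 130], [45, 20, 129], [34, 16, 125], [11, 202, 124], [10, 209, 128], [10, 208, 126]], [[10, 206, 129], [10, 215, 126], [12, 162, 129], [38, 16, 128], [38, 16, 124], [44, 22, 125], [12, 104, 128], [11, 216, 124]], [[11, 211, 127], [10, 215, 126], [17, 57, 126], [40, 18, 128], [11, 151, 128], [26, 31, 122], [41, 16, 129], [40, 18, 130]], [[10, 211, 127], [11, 214, 124], [41, 16, 128], [30, 14, 124], [10, 211, 128], [10, 219, 121], [11, 165, 125], [25, 24, 125]], [[11, 182, 98], [12, 127, 122], [45, 20, 129], [11, 163, 125], [11, 218, 123], [11, 210, 126], [10, 214, 123], [11, 219, 113]]]
[443.4 320.3  51.7] [0.    1.    0.001 0.001]
(np.int32(3078), [140.0, 254.0], [439.6, 238.4], -0.452, 16.0)
(np.int32(3425), [318.0, 261.0], [442.1, 318.9], 0.475, 16.1)
```

View pics/w3.png

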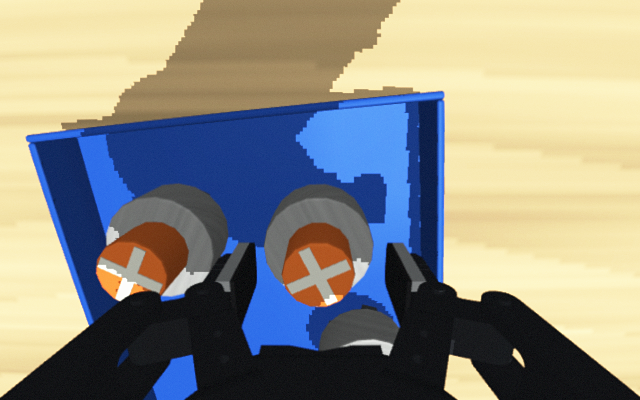

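The cap sits centred between the open fingers at (318,272), with cap B at (133,265). I'll lower a little more, close and lift.

>>> servo_tool([
  [[60, 1.5, -1, 4, 0, 0, 0], [20, 1.5, -1, 4, 0, 0, 0], [20, 1.5, -1, 4, 0, 0, 0], [20, 1.5, -1, 4, 0, 0, 0], [20, 1.5, -1, 4, 0, 0, 0], [20, 1.5, -1, 4, 0, 0, 0], [20, 1.5, -1, 4, 0, 0, 0]],
])

```text
clock: 8.28
position: [441.6, 319.1, 46.9]
ee_rot: [0.0, 1.0, 0.0, 0.0]
contact_force: [0.2, 0.2, 1.4]
gripper_width: 30.0
grasp_force: 59.4
```

>>> servo_tool([
  [[20, 0, 0, -20, 0, 0, 0], [20, 0, 0, -70, 0, 0, 0], [20, 0, 0, -130, 0, 0, 0], [20, 0, 0, -150, 0, 0, 0], [20, 0, 0, -150, 0, 0, 0], [20, 0, 0, -150, 0, 0, 0]],
])

```text
clock: 9.02
position: [440.4, 318.0, 194.7]
ee_rot: [0.0, 1.0, -0.001, -0.002]
contact_force: [0.4, -0.4, -3.1]
gripper_width: 30.3
grasp_force: 59.9
```

```bash
sed -i 's/(S<110)&(V>150)/(S<90)\&(V>95)/' h.py
python3 - <<'E'
from h import *
im,p,s=look('wrist','w4.png'); print(np.round(s['position'],1),np.round(s['ee_rot'],3),s['grasp_force'],s['gripper_width'])
for dz in (20,22,24): print([c for c in caps(im,p,s['position'][2]+dz) if abs(c[1][0]-320)<60])
E
```

```text
[440.4 318.  194.7] [ 0.     1.    -0.001 -0.002] 59.947882890701294 30.347510598789224
[(np.int32(2459), [320.0, 283.0], [444.6, 318.4], 0.461, 14.9)]
[(np.int32(2459), [320.0, 283.0], [443.4, 318.4], 0.461, 14.6)]
[(np.int32(2459), [320.0, 283.0], [442.2, 318.4], 0.461, 14.4)]
```

View pics/w4.png

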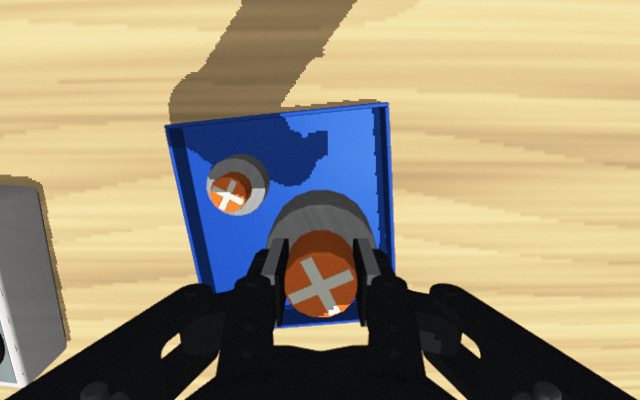

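Can A is held, with its cap at (320,285) between the pads. Can B is at (232,192). I'm refining the cross fit and the can's offset from the tool.

```bash
python3 - <<'E'
s=open('h.py').read()
s=s.replace("        out.append((st[i,4],c[i].round(0).tolist(),ctr","""        for _ in range(4):
            u=np.array([np.cos(ang),np.sin(ang)]);v=np.array([-u[1],u[0]]);d=W-ctr;a,b=d@u,d@v
            ka=(abs(a)>4)&(abs(b)<4)&(abs(a)<16);kb=(abs(b)>4)&(abs(a)<4)&(abs(b)<16)
            sa=np.polyfit(a[ka],b[ka],1);sb=np.polyfit(b[kb],a[kb],1)
            ctr=ctr+u*sb[1]+v*sa[1]; ang+=(np.arctan(sa[0])-np.arctan(sb[0]))/2
        out.append((st[i,4],c[i].round(0).tolist(),ctr""")
s=s.replace("len(xs)<15","len(xs)<60"); open('h.py','w').write(s)
E
python3 - <<'E'
from h import *
p=arm.camera_params('wrist');s=arm.read_state();print(np.round(s['position'],1))
im,p,s=look('wrist')
for dz in (22,23): print(np.round(s['position'],1),[c for c in caps(im,p,s['position'][2]+dz) if abs(c[1][0]-320)<60])
E
```

```text
[440.6 318.  194.5]
[440.6 318.  194.5] [(np.int32(2464), [321.0, 283.0], [443.3, 318.3], 0.469, 15.9)]
[440.6 318.  194.5] [(np.int32(2464), [321.0, 283.0], [442.7, 318.3], 0.469, 15.8)]
```

>>> servo_tool([
  [[20, 0, 0, -25, 0, 0, 0], [20, -114, -418, -25, 0, 0, 0], [20, -114, -418, -25, 0, 0, 0], [20, -114, -418, -25, 0, 0, 0], [20, -114, -418, -25, 0, 0, 0], [20, -114, -418, -25, 0, 0, 0], [20, -114, -418, -25, 0, 0, 0], [20, -114, -418, -25, 0, 0, 0], [20, -114, -418, -25, 0, 0, 0], [20, -114, -418, -25, 0, 0, 0]],
])

```text
clock: 10.38
position: [554.8, -99.3, 220.3]
ee_rot: [0.001, 1.0, 0.0, -0.002]
contact_force: [-0.6, 0.2, -2.6]
gripper_width: 29.9
grasp_force: 60.4
```

>>> servo_tool([
  [[20, 0, 0, 0, 0, 0, 0], [20, 0, 0, 0, 0, 0, 0], [20, 0, 0, 0, 0, 0, 0], [20, 0, 0, 0, 0, 0, 0]],
])

```text
clock: 10.88
position: [555.4, -98.6, 222.0]
ee_rot: [-0.0, 1.0, 0.0, 0.0]
contact_force: [-0.4, -0.5, -2.4]
gripper_width: 30.1
grasp_force: 60.4
```

Run:
```python
from h import *
im,p,s=look('wrist','w5.png'); print(np.round(s['position'],1),np.round(s['ee_rot'],4))
print([c for c in caps(im,p,s['position'][2]+23) if abs(c[1][0]-320)<60])
for w in wells(im,p,[(592,-44.5),(586.5,-136.5),(581,-228),(575.3,-320)]): print(w)
```

```text
[555.4 -98.6 222. ] [-3.e-04  1.e+00  0.e+00  1.e-04]
[(np.int32(2462), [320.0, 283.0], [557.9, -98.1], 0.457, 14.5)]
(3, array([[575.55535889, -27.36136627],
       [574.61657715, -60.86454391]]))
(2, array([[ 563.99456787, -143.87754822]]))
(3, array([[ 584.17303467, -204.62017822],
       [ 557.24279785, -225.17523193]]))
(3, array([[ 577.39190674, -296.33450317],
       [ 551.60461426, -318.5713501 ]]))
```

View pics/w5.png

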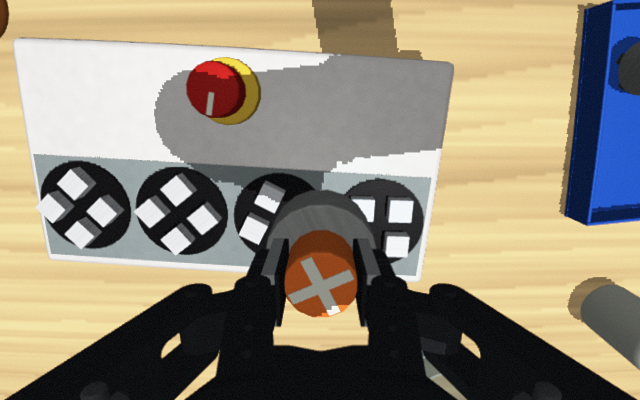

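The held cap is at (320,285), and the dogs visible on wells 1, 3 and 4 agree with the first measurement to about 0.3 mm. Can A goes to well 3.

>>> servo_tool([
  [[20, -23, -130, 0, 0, 0, -0.19], [20, -23, -130, 0, 0, 0, -0.19], [20, -23, -130, 30, 0, 0, -0.19], [20, -23, -130, 65, 0, 0, -0.19], [20, -23, -130, 80, 0, 0, -0.19], [20, -23, -130, 82, 0, 0, -0.19], [20, -23, -130, 82, 0, 0, -0.19], [20, -23, -130, 82, 0, 0, -0.19]],
])

```text
clock: 11.92
position: [579.4, -229.0, 141.5]
ee_rot: [-0.095, 0.995, -0.0, 0.001]
contact_force: [0.4, -0.9, -2.1]
gripper_width: 30.2
grasp_force: 60.9
```

Run:
```python
from h import *
im,p,s=look('wrist','w6.png'); print(np.round(s['position'],1),np.round(s['ee_rot'],4),s['contact_force'])
print([c for c in caps(im,p,s['position'][2]+23) if abs(c[1][0]-320)<60])
print(totool(s,[580.9,-228.1,s['position'][2]]))
```

```text
[ 579.4 -229.   141.5] [-9.510e-02  9.955e-01 -5.000e-04  1.400e-03] [ 0.4224111  -0.85650419 -2.10457353]
[(np.int32(2479), [320.0, 283.0], [581.6, -227.8], 0.647, 14.9)]
[-1.67920411  0.55676624  0.00400605]
```

>>> servo_tool([
  [[20, 0.6, -0.2, 3, 0, 0, 0], [20, 0.6, -0.2, 6, 0, 0, 0], [20, 0.6, -0.2, 8, 0, 0, 0], [20, 0.6, -0.2, 10, 0, 0, 0], [20, 0.6, -0.2, 11, 0, 0, 0], [20, 0.6, -0.2, 11, 0, 0, 0]],
])

```text
clock: 12.72
position: [577.9, -229.4, 128.7]
ee_rot: [-0.095, 0.995, -0.0, -0.0]
contact_force: [0.9, 0.4, -2.7]
gripper_width: 30.3
grasp_force: 60.9
```

>>> servo_tool([
  [[20, 0, 0, 1.5, 0, 0, 0], [20, 0, 0, 3, 0, 0, 0.02], [20, 0, 0, 4.5, 0, 0, -0.02], [20, 0, 0, 5.5, 0, 0, 0], [20, 0, 0, 5.5, 0, 0, 0], [20, 0, 0, 5.5, 0, 0, 0]],
])

```text
clock: 13.48
position: [577.9, -229.4, 123.4]
ee_rot: [-0.095, 0.996, -0.0, 0.0]
contact_force: [-0.3, 0.5, -2.0]
gripper_width: 30.0
grasp_force: 60.7
```

>>> servo_tool([
  [[20, 0, 0, 0.5, 0, 0, 0], [20, 0, 0, 1, 0, 0, 0], [20, 0, 0, 1.5, 0, 0, 0], [20, 0, 0, 2, 0, 0, 0], [20, 0, 0, 2, 0, 0, 0]],
])

```text
clock: 14.1
position: [578.1, -229.4, 122.9]
ee_rot: [-0.095, 0.995, -0.0, 0.001]
contact_force: [-2.1, 2.1, 6.5]
gripper_width: 30.4
grasp_force: 61.7
```

>>> servo_tool([
  [[40, 0, 0, -2, 0, 0, 0], [55, 0, 0, -2, 0, 0, 0], [55, 0, 0, -2, 0, 0, 0], [55, 0, 0, -30, 0, 0, 0], [55, 0, 0, -80, 0, 0, 0], [55, 0, 0, -140, 0, 0, 0]],
])

```text
clock: 14.85
position: [577.2, -229.3, 261.4]
ee_rot: [-0.095, 0.996, 0.0, -0.002]
contact_force: [1.1, -0.2, 0.6]
gripper_width: 55.1
grasp_force: 0.0
```

>>> servo_tool([
  [[70, -14.5, 520, 0, 0, 0, 0.19], [70, -14.5, 520, 0, 0, 0, 0.19], [70, -14.5, 520, 0, 0, 0, 0.19], [70, -14.5, 520, 0, 0, 0, 0.19], [70, -14.5, 520, 0, 0, 0, 0.19], [70, -14.5, 520, 0, 0, 0, 0.19], [70, -14.5, 520, 0, 0, 0, 0.19], [70, -14.5, 520, 0, 0, 0, 0.19], [70, -14.5, 520, 0, 0, 0, 0.19], [70, -14.5, 520, 0, 0, 0, 0.19]],
])

```text
clock: 16.1
position: [493.6, 285.2, 260.8]
ee_rot: [-0.001, 1.0, -0.0, -0.0]
contact_force: [-0.1, -0.8, -0.7]
gripper_width: 70.2
grasp_force: 0.0
```

>>> servo_tool([
  [[70, 0, 0, 0, 0, 0, 0], [70, 0, 0, 0, 0, 0, 0], [70, 0, 0, 0, 0, 0, 0]],
])

```text
clock: 16.48
position: [494.3, 283.0, 261.5]
ee_rot: [0.001, 1.0, 0.0, 0.0]
contact_force: [-0.6, 0.0, -0.0]
gripper_width: 70.0
grasp_force: 0.0
```

Run:
```python
from h import *
im,p,s=look('wrist','w7.png'); print(np.round(s['position'],1),np.round(s['ee_rot'],4))
for c in caps(im,p): print(c)
print('seated'); im,p,s=look('side','s7.png')
for c in caps(im,p,146): print(c)
h=cv2.cvtColor(im,cv2.COLOR_RGB2HSV);H,S,V=[h[...,i].astype(int) for i in range(3)]
for b in blobs((H>=5)&(H<=18)&(S>130)&(V>110),20): print(b[0],b[1],ray(p,[b[1]],146).round(0),ray(p,[b[1]],70).round(0)) if b[0]<800 else 0
```

```text
[494.3 283.  261.5] [9.e-04 1.e+00 1.e-04 1.e-04]
(np.int32(751), [276.0, 125.0], [443.2, 238.1], -0.474, 14.0)
(np.int32(602), [380.0, 202.0], [525.2, 347.4], -0.272, 13.9)
seated
25 [362.6, 157.6] [[ 576. -223.  146.]] [[ 619. -285.   70.]]
24 [225.0, 333.1] [[482. 358. 146.]] [[517. 341.  70.]]
28 [218.2, 336.9] [[486. 373. 146.]] [[522. 357.  70.]]
```

>>> servo_tool([
  [[60, -30.5, 64.5, 30, 0, 0, 0], [60, -30.5, 64.5, 90, 0, 0, 0], [60, -30.5, 64.5, 150, 0, 0, 0], [60, -30.5, 64.5, 185, 0, 0, 0], [60, -30.5, 64.5, 200, 0, 0, 0], [60, -30.5, 64.5, 207, 0, 0, 0], [60, -30.5, 64.5, 207, 0, 0, 0], [60, -30.5, 64.5, 207, 0, 0, 0]],
])

```text
clock: 17.58
position: [525.3, 349.2, 56.2]
ee_rot: [0.0, 1.0, 0.001, 0.001]
contact_force: [-0.4, 0.1, -0.3]
gripper_width: 60.0
grasp_force: 0.0
```

Run:
```python
from h import *
im,p,s=look('wrist','w8.png'); print(np.round(s['position'],1),np.round(s['ee_rot'],4))
for c in caps(im,p): print(c, totool(s,c[2]+[47.0]) if len(c)>3 else 0)
```

```text
[525.3 349.2  56.2] [0.     1.     0.0012 0.0012]
(np.int32(4987), [52.165229596952074, 72.74313214357329]) 0
(np.int32(3139), [315.53074227460974, 256.38515450780505]) 0
```

>>> servo_tool([
  [[60, 0, -1, 4, 0, 0, 0], [50, 0, -1, 7.5, 0, 0, 0], [20, 0, -1, 7.5, 0, 0, 0], [20, 0, -1, 7.5, 0, 0, 0], [20, 0, -1, 7.5, 0, 0, 0], [20, 0, -1, 7.5, 0, 0, 0], [20, 0, -1, 7.5, 0, 0, 0]],
])

```text
clock: 18.5
position: [524.5, 347.4, 46.7]
ee_rot: [0.0, 1.0, -0.0, -0.0]
contact_force: [0.7, -0.2, 0.2]
gripper_width: 30.3
grasp_force: 59.7
```

>>> servo_tool([
  [[20, 0, 0, -20, 0, 0, 0], [20, 0, 0, -70, 0, 0, 0], [20, 0, 0, -130, 0, 0, 0], [20, 0, 0, -175, 0, 0, 0], [20, 0, 0, -175, 0, 0, 0], [20, 0, 0, -175, 0, 0, 0], [20, 0, 0, -175, 0, 0, 0]],
])

```text
clock: 19.38
position: [523.6, 346.8, 219.3]
ee_rot: [0.0, 1.0, -0.002, -0.002]
contact_force: [-0.2, 0.1, -2.6]
gripper_width: 30.3
grasp_force: 59.7
```

Run:
```python
from h import *
im,p,s=look('wrist','w9.png'); print(np.round(s['position'],1),np.round(s['ee_rot'],4))
for c in caps(im,p,s['position'][2]+23): print(c)
```

```text
[523.6 346.8 219.3] [ 2.0e-04  1.0e+00 -1.5e-03 -1.8e-03]
(np.int32(932), [196.0, 94.0], [449.8, 302.3], -0.466, 5.8)
(np.int32(2474), [320.45068714632174, 280.47210994341145])
```

```bash
sed -i 's/(S<90)&(V>95)/(S<100)\&(V>60)/; s/(V>110)).astype/(V>60)).astype/' h.py
python3 - <<'E'
from h import *
im,p,s=look('wrist','w9.png'); print(np.round(s['position'],1),np.round(s['ee_rot'],4))
for c in caps(im,p,s['position'][2]+23): print(c)
h=cv2.cvtColor(im,cv2.COLOR_RGB2HSV); print(h[265:305:5,300:345:6].tolist())
E
```

```text
[523.8 346.9 219.6] [ 2.0e-04  1.0e+00 -1.4e-03 -1.5e-03]
(np.int32(1199), [199.0, 94.0], [449.8, 302.4], -0.469, 5.9)
(np.int32(3795), [320.4437417654809, 267.8729907773386])
[[[11, 215, 147], [10, 208, 148], [11, 216, 145], [10, 211, 150], [33, 15, 149], [43, 16, 145], [10, 205, 148], [10, 211, 149]], [[10, 212, 147], [11, 212, 147], [10, 210, 147], [10, 142, 140], [33, 17, 146], [33, 19, 146], [10, 210, 147], [10, 204, 150]], [[45, 21, 148], [11, 84, 127], [11, 215, 145], [33, 16, 147], [33, 17, 146], [12, 129, 142], [11, 211, 146], [11, 211, 146]], [[37, 15, 149], [35, 19, 148], [33, 17, 148], [39, 17, 148], [33, 18, 145], [11, 188, 140], [10, 211, 149], [11, 212, 147]], [[12, 100, 148], [33, 19, 148], [33, 17, 146], [30, 14, 147], [33, 19, 146], [38, 14, 148], [33, 19, 147], [42, 18, 145]], [[11, 204, 151], [10, 210, 146], [11, 141, 137], [36, 18, 143], [33, 17, 147], [38, 21, 149], [38, 19, 148], [33, 17, 147]], [[11, 206, 147], [11, 211, 146], [39, 17, 146], [38, 19, 148], [10, 175, 149], [11, 205, 149], [10, 203, 146], [16, 61, 146]], [[11, 205, 148], [11, 212, 148], [33, 16, 147], [39, 17, 146], [10, 211, 149], [10, 207, 150], [11, 210, 146], [10, 213, 147]]]
```

```bash
sed -i 's/(V>60)).astype/(V>110)).astype/; s/w=(l==i)&/hl=cv2.fillConvexPoly(np.zeros_like(m),cv2.convexHull(np.argwhere(l==i)[:,::-1].astype(np.int32)),1)>0; w=hl\&/' h.py
python3 - <<'E'
from h import *
im,p,s=look('wrist','w9.png'); print(np.round(s['position'],1),np.round(s['ee_rot'],4))
for c in caps(im,p,s['position'][2]+23): print(c)
E
```

```text
[524.  347.  219.9] [ 2.0e-04  1.0e+00 -1.2e-03 -1.3e-03]
(np.int32(925), [195.0, 93.0], [449.9, 302.5], -0.474, 5.9)
(np.int32(2472), [320.0, 280.0], [525.4, 347.2], -0.264, 14.5)
```

>>> servo_tool([
  [[20, -66.5, -392, 0, 0, 0, 0], [20, -66.5, -392, 0, 0, 0, 0], [20, -66.5, -392, 0, 0, 0, -0.243], [20, -66.5, -392, 0, 0, 0, -0.243], [20, -66.5, -392, 0, 0, 0, -0.243], [20, -66.5, -392, 0, 0, 0, -0.243], [20, -66.5, -392, 0, 0, 0, -0.243], [20, -66.5, -392, 0, 0, 0, -0.243], [20, -66.5, -392, 0, 0, 0, -0.243]],
])

```text
clock: 20.65
position: [590.8, -44.1, 221.4]
ee_rot: [-0.121, 0.993, 0.0, -0.0]
contact_force: [-0.2, -0.3, -2.0]
gripper_width: 30.3
grasp_force: 60.0
```

>>> servo_tool([
  [[20, 0, 0, 20, 0, 0, 0], [20, 0, 0, 50, 0, 0, 0], [20, 0, 0, 70, 0, 0, 0], [20, 0, 0, 78, 0, 0, 0], [20, 0, 0, 78, 0, 0, 0], [20, 0, 0, 78, 0, 0, 0], [20, 0, 0, 78, 0, 0, 0]],
])

```text
clock: 21.52
position: [591.5, -44.4, 144.9]
ee_rot: [-0.121, 0.993, -0.0, 0.001]
contact_force: [0.1, 0.8, -1.9]
gripper_width: 30.1
grasp_force: 60.1
```

Run:
```python
from h import *
im,p,s=look('wrist','w10.png'); print(np.round(s['position'],1),np.round(s['ee_rot'],4))
for c in caps(im,p,s['position'][2]+23):
  print(c)
  if len(c)>3: print(Rn.from_quat(s['ee_rot']).inv().apply(np.array([591.9,-44.5,0])-np.array(c[2]+[0])))
```

```text
[591.5 -44.4 144.9] [-0.1212  0.9926 -0.      0.001 ]
(np.int32(2470), [321.0, 280.0], [592.6, -43.8], -0.02, 14.7)
[ 0.84787777 -0.51098033 -0.00154787]
```

>>> servo_tool([
  [[20, 0.7, -0.4, 4, 0, 0, 0], [20, 0.7, -0.4, 8, 0, 0, 0], [20, 0.7, -0.4, 11, 0, 0, 0], [20, 0.7, -0.4, 13, 0, 0, 0], [20, 0.7, -0.4, 15, 0, 0, 0], [20, 0.7, -0.4, 15, 0, 0, 0]],
])

```text
clock: 22.32
position: [590.3, -45.1, 128.6]
ee_rot: [-0.121, 0.993, -0.0, -0.0]
contact_force: [0.3, 0.5, -2.2]
gripper_width: 30.3
grasp_force: 60.1
```

>>> servo_tool([
  [[20, 0, 0, 0.3, 0, 0, 0], [20, 0, 0, 0.3, 0, 0, 0]],
])

```text
clock: 22.58
position: [590.4, -45.1, 128.6]
ee_rot: [-0.121, 0.993, 0.0, 0.0]
contact_force: [-0.4, -0.6, -2.6]
gripper_width: 30.7
grasp_force: 60.1
```

In the slot. Now lowering it home.

>>> servo_tool([
  [[20, 0, 0, 1.5, 0, 0, 0], [20, 0, 0, 3, 0, 0, 0.02], [20, 0, 0, 4.5, 0, 0, -0.02], [20, 0, 0, 5.5, 0, 0, 0], [20, 0, 0, 6, 0, 0, 0], [20, 0, 0, 6.5, 0, 0, 0], [20, 0, 0, 7, 0, 0, 0], [20, 0, 0, 7, 0, 0, 0]],
])

```text
clock: 23.58
position: [590.4, -45.1, 122.7]
ee_rot: [-0.121, 0.993, -0.0, 0.0]
contact_force: [-3.2, 1.0, 4.9]
gripper_width: 30.3
grasp_force: 60.8
```

>>> servo_tool([
  [[40, 0, 0, -2, 0, 0, 0], [55, 0, 0, -2, 0, 0, 0], [55, 0, 0, -2, 0, 0, 0], [55, 0, 0, -30, 0, 0, 0], [55, 0, 0, -80, 0, 0, 0], [55, 0, 0, -140, 0, 0, 0]],
])

```text
clock: 24.32
position: [589.8, -45.1, 261.8]
ee_rot: [-0.121, 0.993, -0.0, -0.001]
contact_force: [1.2, 0.3, 0.4]
gripper_width: 54.8
grasp_force: 0.0
```

>>> servo_tool([
  [[70, 35.5, 313, 0, 0, 0, 0.243], [70, 35.5, 313, 0, 0, 0, 0.243], [70, 35.5, 313, 0, 0, 0, 0.243], [70, 35.5, 313, 0, 0, 0, 0.243], [70, 35.5, 313, 0, 0, 0, 0.243], [70, 35.5, 313, 0, 0, 0, 0.243], [70, 35.5, 313, 0, 0, 0, 0.243], [70, 35.5, 313, 0, 0, 0, 0.243], [70, 35.5, 313, 0, 0, 0, 0.243], [70, 35.5, 313, 0, 0, 0, 0.243]],
])

```text
clock: 25.58
position: [481.0, 249.3, 261.5]
ee_rot: [0.001, 1.0, 0.0, 0.0]
contact_force: [0.7, 0.2, -0.2]
gripper_width: 70.4
grasp_force: 0.0
```

Run:
```python
from h import *
im,p,s=look('wrist','w11.png'); print(np.round(s['position'],1),np.round(s['ee_rot'],4))
for c in caps(im,p): print(c, totool(s,c[2]+[47.0]) if len(c)>3 else 0)
```

```text
[481.  249.3 261.5] [9.e-04 1.e+00 0.e+00 0.e+00]
(np.int32(722), [309.0, 138.0], [443.0, 238.2], -0.468, 15.0) [ 38.01120704 -11.19226993 214.53572287]
(np.int32(690), [14.0, 306.0], [645.1, -131.6], -0.008, 22.1) [-164.77109359 -380.61856643  214.53851661]
```

>>> servo_tool([
  [[60, 38, -11, 30, 0, 0, 0], [60, 38, -11, 90, 0, 0, 0], [60, 38, -11, 150, 0, 0, 0], [60, 38, -11, 185, 0, 0, 0], [60, 38, -11, 200, 0, 0, 0], [60, 38, -11, 210, 0, 0, 0], [60, 38, -11, 213, 0, 0, 0], [60, 38, -11, 213, 0, 0, 0], [60, 38, -11, 213, 0, 0, 0]],
])

```text
clock: 26.75
position: [443.0, 239.6, 49.3]
ee_rot: [0.0, 1.0, 0.001, 0.001]
contact_force: [-0.0, 0.1, 0.2]
gripper_width: 60.2
grasp_force: 0.0
```

Run:
```python
from h import *
im,p,s=look('wrist','w12.png'); print(np.round(s['position'],1),np.round(s['ee_rot'],4))
for c in caps(im,p): print(c, totool(s,c[2]+[47.0]) if len(c)>3 else 0)
```

```text
[443.  239.6  49.3] [1.e-04 1.e+00 6.e-04 6.e-04]
(np.int32(3561), [317.0, 263.0], [443.5, 238.3], -0.469, 24.4) [-0.45072933 -1.31725554  2.29896848]
```

>>> servo_tool([
  [[50, -1, -1, 1.5, 0, 0, 0], [20, -1, -1, 1.5, 0, 0, 0], [20, -1, -1, 1.5, 0, 0, 0], [20, -1, -1, 1.5, 0, 0, 0], [20, -1, -1, 1.5, 0, 0, 0], [20, -1, -1, 1.5, 0, 0, 0], [20, -1, -1, 1.5, 0, 0, 0]],
])

```text
clock: 27.68
position: [443.9, 238.4, 47.4]
ee_rot: [-0.0, 1.0, 0.0, 0.0]
contact_force: [0.4, -0.8, 5.7]
gripper_width: 30.2
grasp_force: 59.5
```

>>> servo_tool([
  [[20, 0, 0, -20, 0, 0, 0], [20, 0, 0, -70, 0, 0, 0], [20, 0, 0, -130, 0, 0, 0], [20, 0, 0, -175, 0, 0, 0], [20, 0, 0, -175, 0, 0, 0], [20, 0, 0, -175, 0, 0, 0], [20, 0, 0, -175, 0, 0, 0]],
])

```text
clock: 28.55
position: [442.6, 237.5, 219.8]
ee_rot: [0.0, 1.0, -0.001, -0.002]
contact_force: [-0.5, 0.2, -2.3]
gripper_width: 30.0
grasp_force: 59.6
```

Run:
```python
from h import *
im,p,s=look('wrist','w13.png'); print(np.round(s['position'],1),np.round(s['ee_rot'],4))
for c in caps(im,p,s['position'][2]+23): print(c)
```

```text
[442.6 237.5 219.8] [ 3.0e-04  1.0e+00 -1.5e-03 -1.9e-03]Traceback (most recent call last):
  File "<stdin>", line 3, in <module>
  File "h.py", line 64, in caps
    sa=np.polyfit(a[ka],b[ka],1);sb=np.polyfit(b[kb],a[kb],1)
                                    ~~~~~~~~~~^^^^^^^^^^^^^^^
    raise TypeError("expected non-empty vector for x")
TypeError: expected non-empty vector for x
```

>>> servo_tool([
  [[20, -142.5, -374.5, 0, 0, 0, 0], [20, -142.5, -374.5, 0, 0, 0, 0], [20, -142.5, -374.5, 0, 0, 0, 0.011], [20, -142.5, -374.5, 0, 0, 0, 0.011], [20, -142.5, -374.5, 0, 0, 0, 0.011], [20, -142.5, -374.5, 0, 0, 0, 0.011], [20, -142.5, -374.5, 0, 0, 0, 0.011], [20, -142.5, -374.5, 0, 0, 0, 0.011], [20, -142.5, -374.5, 0, 0, 0, 0.011]],
])

```text
clock: 29.72
position: [585.5, -135.9, 220.9]
ee_rot: [0.006, 1.0, 0.0, -0.001]
contact_force: [0.2, -1.0, -1.1]
gripper_width: 30.3
grasp_force: 60.0
```

>>> servo_tool([
  [[20, 0, 0, 20, 0, 0, 0], [20, 0, 0, 50, 0, 0, 0], [20, 0, 0, 70, 0, 0, 0], [20, 0, 0, 78, 0, 0, 0], [20, 0, 0, 78, 0, 0, 0], [20, 0, 0, 78, 0, 0, 0], [20, 0, 0, 78, 0, 0, 0]],
])

```text
clock: 30.6
position: [586.6, -136.3, 145.0]
ee_rot: [0.006, 1.0, -0.0, 0.001]
contact_force: [0.0, 0.6, -2.0]
gripper_width: 30.2
grasp_force: 60.0
```

```bash
sed -i 's/^            sa=np/            if ka.sum()<20 or kb.sum()<20: break\n            sa=np/' h.py
python3 - <<'E'
from h import *
im,p,s=look('wrist','w14.png'); print(np.round(s['position'],1),np.round(s['ee_rot'],4))
for c in caps(im,p,s['position'][2]+23):
  print(c)
  if len(c)>3: print(Rn.from_quat(s['ee_rot']).inv().apply(np.array([586.5,-136.5,0])-np.array(c[2]+[0])))
E
```

```text
[ 586.6 -136.3  145. ] [ 5.5e-03  1.0e+00 -0.0e+00  9.0e-04]
(np.int32(2303), [126.0, 242.0], [570.0, -215.4], 0.658, 13.1)
[-1.56304315e+01  7.90768547e+01  2.55667925e-02]
(np.int32(1390), [503.0, 257.0], [579.8, -58.5], -0.018, 12.9)
[-7.55821610e+00 -7.79215187e+01  1.70922471e-02]
(np.int32(2527), [320.0, 277.0], [586.1, -136.1], -0.481, 15.1)
[-0.40437833 -0.39557248  0.00076084]
(np.int32(328), [520.8993902439024, 277.8109756097561])
```

>>> servo_tool([
  [[20, -0.8, -0.4, 4, 0, 0, 0], [20, -0.8, -0.4, 8, 0, 0, 0], [20, -0.8, -0.4, 11, 0, 0, 0], [20, -0.8, -0.4, 13, 0, 0, 0], [20, -0.8, -0.4, 15, 0, 0, 0], [20, -0.8, -0.4, 15, 0, 0, 0]],
])

```text
clock: 31.4
position: [586.8, -136.7, 128.8]
ee_rot: [0.006, 1.0, -0.0, -0.0]
contact_force: [-0.6, 0.3, -1.2]
gripper_width: 30.5
grasp_force: 60.0
```

>>> servo_tool([
  [[20, 0, 0, 0.3, 0, 0, 0], [20, 0, 0, 0.3, 0, 0, 0]],
])

```text
clock: 31.65
position: [586.9, -136.7, 128.8]
ee_rot: [0.006, 1.0, -0.0, 0.0]
contact_force: [-0.1, -0.3, -2.0]
gripper_width: 30.2
grasp_force: 60.0
```

>>> servo_tool([
  [[20, 0, 0, 1.5, 0, 0, 0], [20, 0, 0, 3, 0, 0, 0.02], [20, 0, 0, 4.5, 0, 0, -0.02], [20, 0, 0, 5.5, 0, 0, 0], [20, 0, 0, 6, 0, 0, 0], [20, 0, 0, 6.5, 0, 0, 0], [20, 0, 0, 7, 0, 0, 0], [20, 0, 0, 7, 0, 0, 0]],
])

```text
clock: 32.65
position: [587.1, -136.8, 123.4]
ee_rot: [0.006, 1.0, -0.0, 0.001]
contact_force: [-3.3, 1.1, 6.8]
gripper_width: 30.1
grasp_force: 60.8
```

>>> servo_tool([
  [[40, 0, 0, -2, 0, 0, 0], [50, 0, 0, -2, 0, 0, 0], [50, 0, 0, -2, 0, 0, 0], [50, 0, 0, -30, 0, 0, 0], [50, 0, 0, -80, 0, 0, 0], [85, 27, -36, -140, 0, 0, 0], [85, 47, -36, -180, 0, 0, 0], [85, 47, -36, -180, 0, 0, 0], [85, 47, -36, -180, 0, 0, 0], [85, 47, -36, -180, 0, 0, 0]],
])

```text
clock: 33.9
position: [539.2, -171.9, 299.8]
ee_rot: [0.005, 1.0, 0.0, -0.002]
contact_force: [0.1, -0.3, -0.2]
gripper_width: 85.1
grasp_force: 0.0
```

Run:
```python
from h import *
im,p,s=look('wrist','w15.png'); print(np.round(s['position'],1),np.round(s['ee_rot'],4))
for c in caps(im,p,146): print(c)
h=cv2.cvtColor(im,cv2.COLOR_RGB2HSV);H,S,V=[h[...,i].astype(int) for i in range(3)]
for b in blobs(((H<5)|(H>174))&(S>170)&(V>60),100): print(b,ray(p,[b[1]],123))
im,p,s=look('scene')
h=cv2.cvtColor(im,cv2.COLOR_RGB2HSV);H,S,V=[h[...,i].astype(int) for i in range(3)]
```

```text
[ 539.2 -171.9  299.8] [ 5.5e-03  1.0e+00  2.0e-04 -1.7e-03]
(np.int32(964), [15.759336099585063, 17.559128630705395])
(np.int32(649), [262.0, 224.0], [579.5, -229.7], 0.651, 15.9)
(np.int32(638), [357.0, 230.0], [586.8, -136.4], -0.484, 14.9)
(np.int32(714), [450.0, 233.0], [591.2, -44.3], -0.017, 14.4)
(np.int32(1162), [315.5, 110.1], [296, 91, 40, 41]) [[ 472.51632151 -175.71509457  123.        ]]
```

View pics/w15.png

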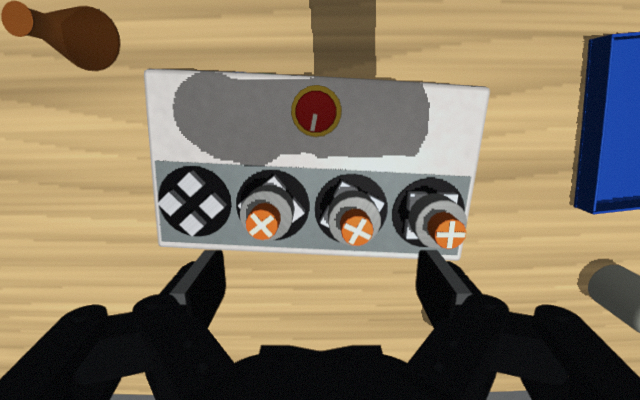

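All three canisters are seated, with caps at (262,224), (357,230) and (450,233), on the plates at seated height. The leftmost plate, well 4, is empty. The stop head is at (316,110) with its mark unturned. Next I grip the head from its sides.

>>> servo_tool([
  [[70, 66, -4.5, 0, 0, 0, 0], [70, 66, -4.5, 60, 0, 0, 0], [70, 66, -4.5, 120, 0, 0, 0], [70, 66, -4.5, 150, 0, 0, 0], [70, 66, -4.5, 170, 0, 0, 0], [70, 66, -4.5, 185, 0, 0, 0], [70, 66, -4.5, 192, 0, 0, 0], [70, 66, -4.5, 194, 0, 0, 0], [70, 66, -4.5, 194, 0, 0, 0]],
])

```text
clock: 35.12
position: [473.9, -176.0, 108.3]
ee_rot: [0.006, 1.0, -0.0, 0.001]
contact_force: [-0.3, 0.2, 0.8]
gripper_width: 70.4
grasp_force: 0.0
```

Run:
```python
from h import *
im,p,s=look('wrist','w16.png'); print(np.round(s['position'],1),np.round(s['ee_rot'],4),np.round(s['joints'],2))
```

```text
[ 473.9 -176.   108.3] [ 5.5e-03  1.0e+00 -1.0e-04  6.0e-04] [-0.03  0.31 -0.45  0.   -0.81 -1.55]
```

View pics/w16.png

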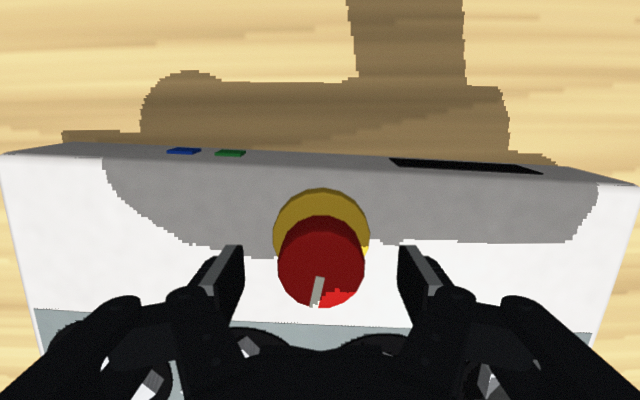

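The head at (320,265) is centred between the open fingers. A full clockwise turn from here would end near the wrist limit, so I'll pre-rotate the tool anticlockwise before closing.

>>> servo_tool([
  [[70, 0, 0, 1, 0, 0, -0.18], [70, 0, 0, 2, 0, 0, -0.36], [70, 0, 0, 2.5, 0, 0, -0.54], [70, 0, 0, 2.5, 0, 0, -0.72], [70, 0, 0, 2.5, 0, 0, -0.75], [70, 0, 0, 2.5, 0, 0, -0.75], [70, 0, 0, 2.5, 0, 0, -0.75]],
])

```text
clock: 36.05
position: [473.5, -176.0, 105.4]
ee_rot: [-0.36, 0.933, -0.0, 0.0]
contact_force: [-0.2, 0.0, 0.0]
gripper_width: 69.9
grasp_force: 0.0
```

>>> servo_tool([
  [[30, 0, 0, 0, 0, 0, 0], [30, 0, 0, 0, 0, 0, 0], [30, 0, 0, 0, 0, 0, 0], [30, 0, 0, 0, 0, 0, 0], [30, 0, 0, 0, 0, 0, 0]],
])

```text
clock: 36.67
position: [473.8, -176.3, 105.5]
ee_rot: [-0.361, 0.933, -0.0, 0.0]
contact_force: [2.0, -4.0, 0.6]
gripper_width: 37.9
grasp_force: 60.0
```

>>> servo_tool([
  [[30, 0, 0, 0, 0, 0, 0.17], [30, 0, 0, 0, 0, 0, 0.34], [30, 0, 0, 0, 0, 0, 0.51], [30, 0, 0, 0, 0, 0, 0.68], [30, 0, 0, 0, 0, 0, 0.85], [30, 0, 0, 0, 0, 0, 1.02], [30, 0, 0, 0, 0, 0, 1.19], [30, 0, 0, 0, 0, 0, 1.3], [30, 0, 0, 0, 0, 0, 1.38], [30, 0, 0, 0, 0, 0, 1.38]],
])

```text
clock: 37.92
position: [474.1, -175.5, 105.4]
ee_rot: [0.315, 0.949, 0.0, 0.001]
contact_force: [1.8, -0.3, 1.1]
gripper_width: 37.5
grasp_force: 60.3
```

>>> servo_tool([
  [[30, 0, 0, 0, 0, 0, 0.04], [30, 0, 0, 0, 0, 0, 0.08], [30, 0, 0, 0, 0, 0, 0.08], [30, 0, 0, 0, 0, 0, 0.08]],
])

```text
clock: 38.42
position: [474.1, -175.6, 105.4]
ee_rot: [0.352, 0.936, 0.0, 0.001]
contact_force: [2.6, 3.0, 0.6]
gripper_width: 37.7
grasp_force: 60.3
```

Run:
```python
from h import *
s=arm.read_state(); print({k:np.round(s[k],3).tolist() for k in ('position','ee_rot','contact_force','wrist_torque','joints','gripper_width')}, 2*np.arctan2(s['ee_rot'][0],s['ee_rot'][1]))
```

```text
{'position': [474.125, -175.581, 105.361], 'ee_rot': [0.352, 0.936, 0.0, 0.001], 'contact_force': [2.551, 3.017, 0.646], 'wrist_torque': [0.722, -0.769, 0.567], 'joints': [-0.033, 0.318, -0.453, -0.0, -0.798, -2.257], 'gripper_width': 37.675} 0.7193333143106209
```

>>> servo_tool([
  [[45, 0, 0, 0, 0, 0, 0], [70, 0, 0, 0, 0, 0, 0], [70, 0, 0, 0, 0, 0, 0], [70, 0, 0, -30, 0, 0, 0], [70, 0, 0, -80, 0, 0, 0], [70, 0, 0, -140, 0, 0, -0.1], [70, -80, 0, -190, 0, 0, -0.28], [70, -80, 0, -190, 0, 0, -0.45], [70, -80, 0, -190, 0, 0, -0.6], [70, -80, 0, -190, 0, 0, -0.7]],
])

```text
clock: 39.67
position: [533.2, -229.1, 294.7]
ee_rot: [0.009, 1.0, 0.0, -0.001]
contact_force: [-0.4, -1.0, -0.0]
gripper_width: 70.0
grasp_force: 0.0
```

Run:
```python
from h import *
im,p,s=look('wrist','w17.png'); print(np.round(s['position'],1),np.round(s['ee_rot'],4))
for c in caps(im,p,146): print(c)
h=cv2.cvtColor(im,cv2.COLOR_RGB2HSV);H,S,V=[h[...,i].astype(int) for i in range(3)]
for b in blobs(((H<5)|(H>174))&(S>170)&(V>60),100): print(b,ray(p,[b[1]],123))
```

```text
[ 533.2 -229.1  294.7] [ 9.4e-03  1.0e+00  3.0e-04 -7.0e-04]
(np.int32(957), [69.00417972831767, 21.977011494252874])
(np.int32(671), [321.0, 230.0], [579.4, -229.5], 0.663, 15.3)
(np.int32(574), [417.0, 234.0], [586.7, -136.4], -0.485, 16.8)
(np.int32(709), [509.0, 239.0], [591.0, -44.2], -0.016, 15.8)
(np.int32(1188), [375.9, 115.8], [355, 96, 41, 41]) [[ 472.96016639 -175.74305     123.        ]]
```

View pics/w17.png

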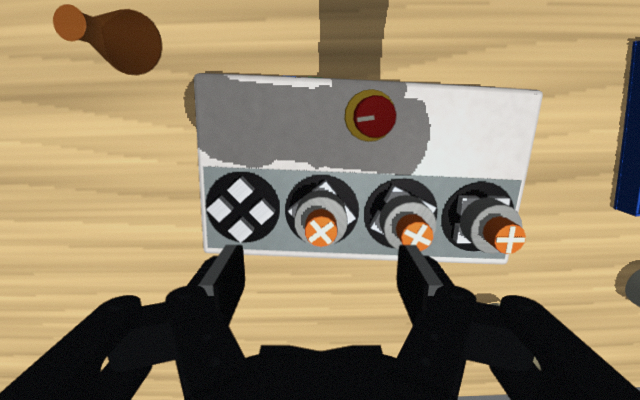

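The head's mark, which pointed down in the picture, now points left to (366,119), about 80° clockwise. The three caps at (321,230), (417,234) and (509,239) are unmoved. I'm handing in.

```bash
python3 -c "
from bench import arm
print(arm.job_done())"
```

```text
the job is handed in; nothing more can be done
None
```

I pressed the stop, seated all three canisters present, then turned the stop head clockwise to its end stop and let it go; the job is handed in and no verdict came back.

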